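Punch the marked spot on a sprinkle tin's lid

TASK

The squat aluminium sprinkle tin has a dimple in its blank lid where the pouring hole will go. Keeping the tin standing on the slab, turn it and slide it into the hand punch until the dimple sits right under the punch point, then press the black knob gently down until the point bottoms in the dimple. Let the knob rise all the way, leave the tin standing there with its dimple under the point, and leave the other things on the shelf where they are.

Things in the scene. Friction and masses are not known exactly. Their poses are not given: they have to be found in the camera images.
- tin_center (a point): Centre (half-way up) of the squat round sprinkle tin, plain aluminium, 60 mm diameter, 45 mm high, about 0.18 kg, standing loose on the slab (top of the slab is z = 0). z is up; its x axis points from the tin's centre towards the dimple.
- tin_dimple (a point): Centre of the dimple's mouth, flush with the top of the lid (45 mm above the slab), 18 mm off the tin's centre along the tin's x axis. The dimple is a bare, darker conical recess inside a scribed ring, 10 mm wide at the mouth, 5 mm at the bottom, 4 mm deep. The rest of the lid is flat.
- press: The hand punch, fixed to the slab. Origin on the slab straight below the punch point; z up; its throat opens along its own -x (roughly to the left, seen from the robot). The tin goes in under the point only with its dimple on the far side: direction from tin centre to dimple within about 45 degrees of the press's +x.
- press_columns (a point): Point on the slab midway between the punch's two round 16 mm columns, which stand 30 mm either side of it along the press's y (44 mm free between them), 24 mm beyond the punch point. A foot plate 12 mm high, 110 mm wide begins 7 mm farther in. The columns stop a tin whose dimple is on the near side.
- press_nose (a point): Middle of the lower front edge of the grey overhead nose: 44 mm wide, 32 mm in front of the punch point, from 80 to 135 mm above the slab; behind the point it widens to 88 mm. An upright hand over the tin hits it; a hand leaning back 40 to 50 degrees towards the press's -x, fingers on the tin's two sides (along the press's y), passes.
- punch_tip (a point): Lower end of the punch point, a 4 mm round-ended steel pin on the sliding ram; at rest it is 53 mm above the slab (8 mm above the tin's lid). Moves straight down with the ram.
- knob_top (a point): Centre of the flat top of the round black palm knob on the ram, 42 mm diameter, 178 mm above the slab at rest, straight above the punch point. Pushed straight down.
- ram (a joint): How far the ram is pressed down, in m: 0 up at rest, 0.016 at its end stop. A spring brings it back: it takes about 2.5 N to start it and about 3 N more for 12 mm. With the tin below, the point lands on the flat lid at about 0.008, or bottoms in the dimple at about 0.012; the cone pulls a loose tin a little into line.
- tumbler_mid (a point): Half-way up a glass tumbler, 72 mm diameter, 95 mm high; a bystander, beyond the punch, on the right.
- tongs_mid (a point): Middle of bamboo tongs lying flat, about 240 mm long, 45 mm wide, 12 mm high; a bystander on the left.
- tall_tin_mid (a point): Half-way up a taller, slimmer closed aluminium tin, 51 mm diameter, 78 mm high, with no dimple; a bystander at the back.
- jar_mid (a point): Half-way up an amber glass jar, 68 mm diameter, 100 mm high; a bystander behind on the left.
- mill_mid (a point): Half-way up a dark wooden pepper mill, 54 mm diameter, 150 mm high; a bystander behind on the right.
Not all that is in view belongs to the job. What is shaped like the part that bears tin_center but red or turquoise is not meant.

How it is judged:
By the outcome, as a careful person would: the job done as asked, in the order asked, and still so for the second after the job is handed in, with the robot touching nothing.
It also fails if it takes over 72 s, if anything falls off the work surface, if the arm or the gripper's body presses on something with over 40 N, if the wrist force passes 120 N, or if a joint passes its speed limit or range.

ROBOT

A 6-joint arm with a two-finger parallel gripper is mounted at the origin on the work surface. World frame = base frame: x ahead of the robot, y to its left, z up, the work surface at z = 0. Lengths are in m, angles in degrees, forces in N, time in s.
With the tool pointing down it reaches from about 0.4 to 0.825 m from the base axis. Payload 7 kg.
Tool frame: the origin (TCP) lies between the finger pads; the fingertips stand 22 mm ahead of it and the grasp point (between the pads) lies 3 mm ahead of it; z points along the fingers, y is the line along which they close (so a half turn about z gives the same grasp; the last joint's range is limited). The gripper opens to 88 mm and grips with 3 to 60 N. Pads are 19 mm wide; open, the fingers measure 130 mm over their backs; the gripper's body (78 mm by 193 mm) begins 47 mm behind the grasp point.
Start: joints at [-47.722, 20.546, 0.682, 0, -70.136, -16.507], TCP at [0.293, -0.608, 0.249] pointing down, gripper open.
Joint ranges: [-176.03, 176.03], [-82.01, 121.73], [-58.28, 71.71], [-173.87, 95.51], [-174.79, -0.11], [-173.66, 173.66]. Speed limits (degrees/s): [136.94, 136.94, 172.46, 180, 180, 180].

INTERFACE

Orientations are given as [roll, pitch, yaw] about the fixed x, y, z axes, in that order (R = Rz(yaw) Ry(pitch) Rx(roll)).
In Python, from plant import ctrl gives the robot as it stands.
- The arm moves only by the tool apply_moves, never from a script. Its argument "targets" is a list of rows, each an object with "travel": the shift along the tool's x, y, z in mm, a list of three; "roll": the turn about the tool's z in degrees; "jaw": the finger opening in mm, from 0 to 87.6. In form: [{"travel": [tx, ty, tz], "roll": roll, "jaw": jaw}, ...]. A call has 1 to 10 rows; each row shifts and turns the commanded pose from where the row before left it, along the tool's axes as they then stand; what a row does not reach is not made up. A row lasts 1/10 s, in which the tool goes at most 50 mm and 8.59 degrees, less where a joint would pass 70% of its speed; a pose out of reach is approached as far as the arm can. A call with a gripper value outside its range is refused whole. The fingers move at their own pace and stop on an object; the grip force is fixed at half the most. Time passes only in rows, so rows that do not move let the fingers close. It gives the time, the measured TCP pose, the force, the opening and the grip force at its end, in the units of the state.
- ctrl.get_obs(): the state, without advancing time (a new reading comes with each control period).
- ctrl.snapshot(name): name is "scene" or "top" or "wrist"; returns the picture (420x560x3 uint8, red, green, blue); there is no depth.
- ctrl.calibration(name): a dict with "K" (3x3 intrinsics, pixels), "extrinsics" (4x4, takes a point from camera to world coordinates); the wrist camera has in their place "hand_eye" (4x4, takes a point from camera to tool coordinates, whose origin is the TCP and whose axes are the flange's). Camera axes: x right, y down, z forward; pixel columns grow to the right and rows downward; lengths in m; the calibration is good to about 2 mm. A picture is of the moment at which its call begins: read the wrist's pose just before it. calibration takes no time and is no camera call.
- ctrl.close_job(): hands the job in; it is judged then, once.
The state is a dict: "clock": time; "joint_pos": joint angles; "qvel": joint speeds; "tau": joint torques, N m; "tool_pos": TCP position; "orientation": TCP orientation; "force": force on the tool from outside, world axes, zero at the start; "moment": the same for the moment, N m; "opening": finger opening in m; "gripper_force": force on a finger pad.
Only numpy, scipy, OpenCV 4.12 (cv2) and the standard library are available. Lean on these libraries where they do the work, as an engineer would, in place of code of your own. Each camera call takes 0.05 s, during which the arm holds its last target. There are 200 camera calls.

## Working session

There is one attempt and no reset: what is moved stays moved. The work goes in short steps, Python scripts to look and compute and a tool call to move; the robot and the scene stay as the last step left them, time stands still between calls to the robot, and variables do not carry over. Pictures are saved under pics/ and viewed, at most 10 in all, crops included, and the job is handed in when it is done.

Besides the shell and the picture viewer there is one more tool, called by a JSON object that holds its "fn" and its "kwargs", one argument or row to a line. apply_moves: Moves the arm, as the interface text tells. Its arguments: {"type":"object","properties":{"targets":{"type":"array","items":{"type":"object","properties":{"travel":{"type":"array","items":{"type":"number"}},"roll":{"type":"number"},"jaw":{"type":"number"}}}}},"required":["targets"]}

```bash
mkdir -p pics; python3 - <<'E'
from plant import ctrl
import cv2,numpy as np
np.set_printoptions(precision=4,suppress=True)
for n in ("scene","top"):
    im=ctrl.snapshot(n); cv2.imwrite(f"pics/{n}0.png",cv2.resize(im[:,:,::-1],(800,600),interpolation=cv2.INTER_CUBIC))
    cv2.imwrite(f"pics/{n}0_raw.png",im[:,:,::-1])
    c=ctrl.calibration(n);print(n,c["K"],c["extrinsics"])
print(ctrl.calibration("wrist")); print(ctrl.get_obs())
E
```

```text
scene [[411.773    0.     275.3763]
 [  0.     411.773  209.8752]
 [  0.       0.       1.    ]] [[-0.0674  0.7793 -0.623   1.1566]
 [ 0.9977  0.0526 -0.042   0.0632]
 [ 0.     -0.6245 -0.7811  0.877 ]
 [ 0.      0.      0.      1.    ]]
top [[380.0069   0.     270.196 ]
 [  0.     380.0069 211.2192]
 [  0.       0.       1.    ]] [[ 0.0063 -0.9921  0.1255  0.4455]
 [-0.9999 -0.0076 -0.0094  0.0421]
 [ 0.0103 -0.1254 -0.992   1.0322]
 [ 0.      0.      0.      1.    ]]
{'K': array([[298.5552,   0.    , 279.4606],
       [  0.    , 298.5552, 210.2532],
       [  0.    ,   0.    ,   1.    ]]), 'hand_eye': array([[-0.0003, -0.9563, -0.2923,  0.0787],
       [ 1.    , -0.0002, -0.0003, -0.0003],
       [ 0.0002, -0.2923,  0.9563, -0.136 ],
       [ 0.    ,  0.    ,  0.    ,  1.    ]])}
{'clock': 0.1, 'joint_pos': array([-47.7232,  20.5854,   0.64  ,  -0.0173, -70.1368, -16.5067]), 'qvel': array([-0.0343, -0.0214,  0.0396,  0.0574,  0.045 ,  0.0634]), 'tau': array([ -0.0025, -58.4163,  29.3754,   7.0155,   0.0102,  -0.0001]), 'tool_pos': array([ 0.2933, -0.6075,  0.2477]), 'orientation': array([ 179.9166,   -0.0078, -154.2358]), 'force': array([-0.2235, -0.0091,  0.2814]), 'moment': array([-0.0168,  0.0333,  0.0099]), 'gripper_force': 0.0, 'opening': 0.0876852136274081}
```

View pics/top0.png

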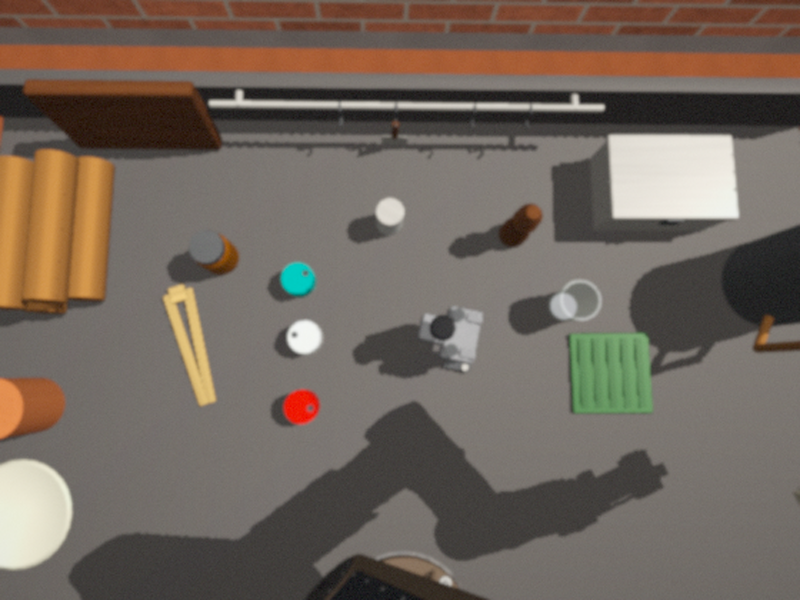

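View pics/scene0.png

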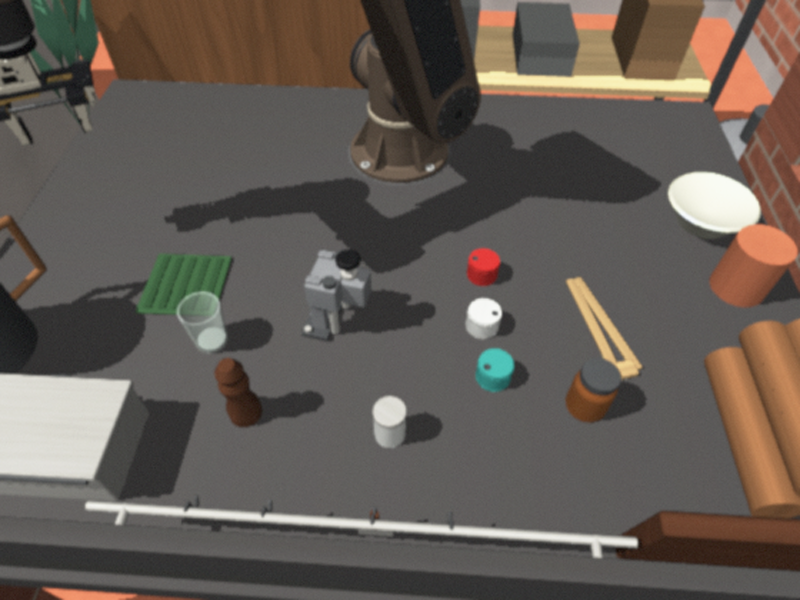

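The top view shows three squat tins: turquoise at (297,279), aluminium at (304,337) and red at (301,407). The aluminium one fits the description, and its dimple is on the left, near (294,335). The press is at about (450,335) with its knob at (442,327). I'll confirm with one enlarged crop.

```bash
python3 - <<'E'
import cv2,numpy as np
t=cv2.imread("pics/top0_raw.png");s=cv2.imread("pics/scene0_raw.png")
# crops: origin & scale x6 (400x300)
def c(im,x,y): return cv2.resize(im[y:y+50,x:x+66],(396,300),interpolation=cv2.INTER_CUBIC)
a=np.hstack([c(t,180,210),c(t,285,207)]);b=np.hstack([c(s,310,195),c(s,200,172)])
b=np.hstack([c(s,310,195),cv2.resize(s[170:245,195:294],(396,300),interpolation=cv2.INTER_CUBIC)])
cv2.imwrite("pics/crop1.png",np.vstack([a,b]))
E
```

```text
(no output)
```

View pics/crop1.png

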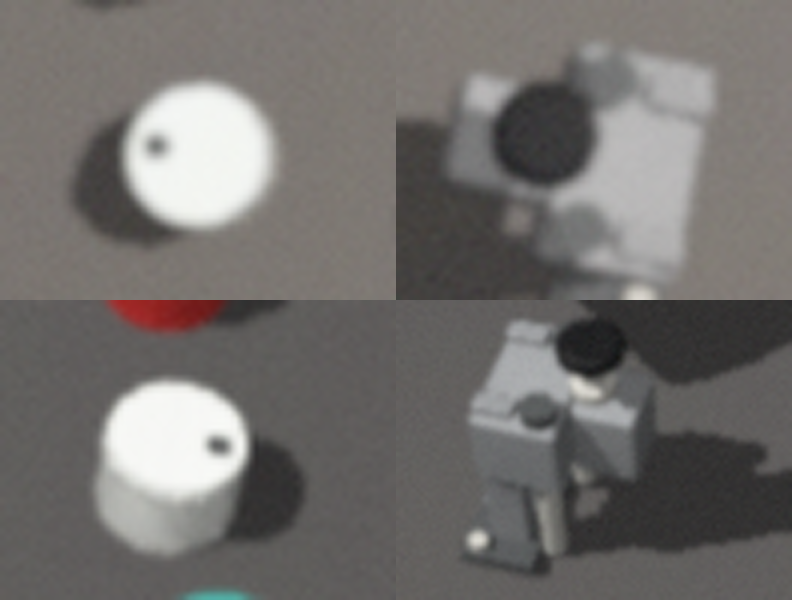

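The crop confirms it: the aluminium tin's lid centre is at crop (198,155) with the dimple at (157,146). The knob is at crop (545,133) in the top view and about (592,345) in the scene view. The column caps are at (605,80) and (580,228).

```bash
cat > h.py <<'E'
from plant import ctrl
import numpy as np
from scipy.spatial.transform import Rotation as R
np.set_printoptions(precision=4,suppress=True)
def px2w(K,T,uv,z):
    d=T[:3,:3]@np.linalg.solve(K,[uv[0],uv[1],1.]); return T[:3,3]+d*(z-T[2,3])/d[2]
def pw(n,uv,z,pose=None):
    c=ctrl.calibration(n)
    T=c["extrinsics"] if n!="wrist" else pose@c["hand_eye"]
    return px2w(c["K"],T,uv,z)
def tcp(o=None):
    o=o or ctrl.get_obs(); T=np.eye(4); T[:3,:3]=R.from_euler("xyz",o["orientation"],degrees=True).as_matrix(); T[:3,3]=o["tool_pos"]; return T
def proj(K,T,p):
    q=np.linalg.inv(T)@np.append(p,1.); q=K@q[:3]; return q[:2]/q[2]
E
python3 - <<'E'
from h import *
def c(x,y,s,ox,oy,px,py): return ((x-px+.5)/s-.5+ox,(y-py+.5)/s-.5+oy)
A=lambda x,y:c(x,y,6,180,210,0,0)
B=lambda x,y:c(x,y,6,285,207,396,0)
C=lambda x,y:c(x,y,6,310,195,0,300)
D=lambda x,y:c(x,y,4,195,170,396,300)
ang=lambda d:np.degrees(np.arctan2(d[1],d[0]))
t=pw("top",A(198,155),.045);d=pw("top",A(157,146),.045);print("top tin",t,d,np.hypot(*(d-t)[:2]),ang(d-t))
t=pw("scene",C(176,437),.045);d=pw("scene",C(220,446),.045);print("scene tin",t,d,np.hypot(*(d-t)[:2]),ang(d-t))
print("knob",pw("top",B(545,133),.178),pw("scene",D(592,343),.178))
a=pw("top",B(605,80),.14);b=pw("top",B(580,228),.14);print("cols",a,b,np.linalg.norm(a-b),ang(a-b)-90)
a=pw("top",B(715,75),.135);b=pw("top",B(683,275),.135);print("back edge",np.linalg.norm(a-b),ang(a-b)-90)
a=pw("top",B(470,75),.135);b=pw("top",B(446,182),.135);print("nose",(a+b)/2,np.linalg.norm(a-b),ang(a-b)-90)
E
```

```text
top tin [0.506  0.1818 0.045 ] [0.5097 0.1996 0.045 ] 0.018194064266643988 78.05068915673023
scene tin [0.5066 0.1817 0.045 ] [0.5101 0.2002 0.045 ] 0.018807046863531032 79.03846930651639
knob [ 0.5144 -0.0547  0.178 ] [ 0.5171 -0.0533  0.178 ]
cols [ 0.5385 -0.0828  0.14  ] [ 0.4803 -0.0724  0.14  ] 0.05908935568091455 -100.09216166434314
back edge 0.08011122835368242 -99.93809312912478
nose [ 0.5194 -0.0252  0.135 ] 0.04346657713087415 -102.70096795581843
```

{"fn": "apply_moves", "kwargs": {
  "targets": [
    {"travel": [-31.5, 36.4, 0], "roll": 0, "jaw": 80},
    {"travel": [-31.5, 36.4, 0], "roll": 0, "jaw": 80},
    {"travel": [-31.5, 36.4, 0], "roll": 0, "jaw": 80},
    {"travel": [-31.5, 36.4, 0], "roll": 0, "jaw": 80},
    {"travel": [-31.5, 36.4, 0], "roll": 0, "jaw": 80},
    {"travel": [-31.5, 36.4, 0], "roll": 0, "jaw": 80},
    {"travel": [-31.5, 36.4, 0], "roll": 0, "jaw": 80},
    {"travel": [-31.5, 36.4, 0], "roll": 0, "jaw": 80},
    {"travel": [-31.5, 36.4, 0], "roll": 0, "jaw": 80},
    {"travel": [-31.5, 36.4, 0], "roll": 0, "jaw": 80}
  ]
}}

```text
clock: 1.1
tool_pos: [0.4187, -0.1412, 0.2487]
orientation: [-180.0, 0.0, -154.2]
force: [1.0, -0.7, -0.8]
opening: 0.0799
gripper_force: 0.0
```

{"fn": "apply_moves", "kwargs": {
  "targets": [
    {"travel": [-31.5, 36.4, 0], "roll": 0, "jaw": 80},
    {"travel": [-31.5, 36.4, 0], "roll": 0, "jaw": 80},
    {"travel": [-31.5, 36.4, 0], "roll": 0, "jaw": 80},
    {"travel": [-31.5, 36.4, 0], "roll": 0, "jaw": 80},
    {"travel": [-31.5, 36.4, 0], "roll": 0, "jaw": 80},
    {"travel": [-31.5, 36.4, 0], "roll": 0, "jaw": 80},
    {"travel": [-31.5, 36.4, 0], "roll": 0, "jaw": 80}
  ]
}}

```text
clock: 1.8
tool_pos: [0.5065, 0.1843, 0.2485]
orientation: [180.0, -0.0, -154.2]
force: [1.7, -0.3, 0.2]
opening: 0.0802
gripper_force: 0.0
```

{"fn": "apply_moves", "kwargs": {
  "targets": [
    {"travel": [0, 0, 0], "roll": -7.6, "jaw": 80},
    {"travel": [0, 0, 0], "roll": -7.6, "jaw": 80},
    {"travel": [0, 0, 0], "roll": -7.6, "jaw": 80},
    {"travel": [0, 0, 0], "roll": -7.6, "jaw": 80},
    {"travel": [0, 0, 0], "roll": -7.6, "jaw": 80},
    {"travel": [0, 0, 0], "roll": -7.6, "jaw": 80},
    {"travel": [0, 0, 0], "roll": -7.6, "jaw": 80}
  ]
}}

```text
clock: 2.5
tool_pos: [0.5064, 0.1821, 0.2482]
orientation: [180.0, -0.0, -100.7]
force: [-0.6, 0.0, -0.6]
opening: 0.0798
gripper_force: 0.0
```

```bash
python3 - <<'E'
from h import *
import cv2
o=ctrl.get_obs();T=tcp(o);im=ctrl.snapshot("wrist")
print(o["clock"],o["tool_pos"],o["orientation"],o["joint_pos"])
cv2.imwrite("pics/w1.png",cv2.resize(im[:,:,::-1],(800,600),interpolation=cv2.INTER_CUBIC))
c=ctrl.calibration("wrist");W=T@c["hand_eye"]
print("exp",[proj(c["K"],W,p)/.7 for p in ([.506,.1818,.045],[.5097,.1996,.045])])
d=np.array([.506,.182,0])-T[:3,3];print("d tool",T[:3,:3].T@d*1000)
E
```

```text
2.5 [0.5064 0.1821 0.2482] [ 179.9655   -0.0267 -100.7166] [ 40.6543   7.6942 -16.5959  -0.0113 -65.7523 -51.3662]
exp [array([400.3812, 271.3132]), array([399.9772, 292.7752])]
d tool [  0.0799   0.2064 248.2035]
```

View pics/w1.png

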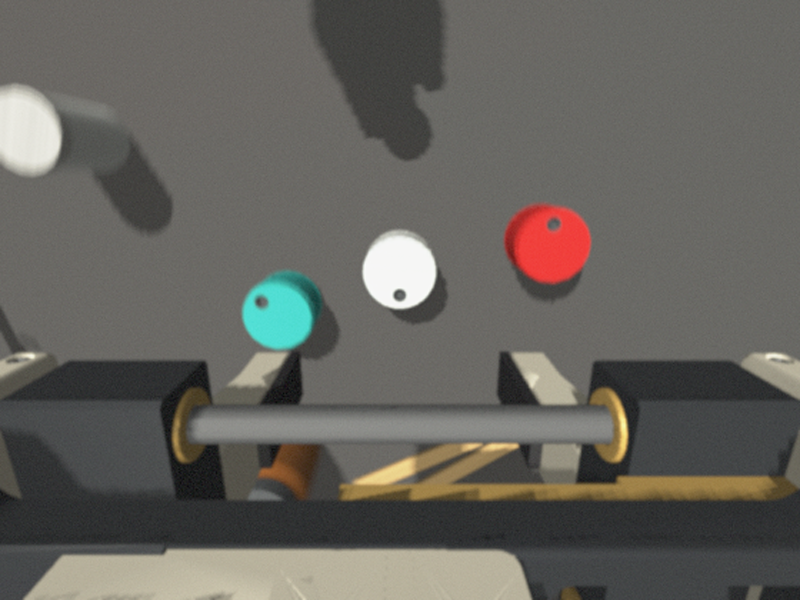

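The wrist view shows the aluminium tin at (400,270) and its dimple at (399,295), which matches the estimate. Descending to grip it.

{"fn": "apply_moves", "kwargs": {
  "targets": [
    {"travel": [0, 0, 40], "roll": 0, "jaw": 80},
    {"travel": [0, 0, 40], "roll": 0, "jaw": 80},
    {"travel": [0, 0, 40], "roll": 0, "jaw": 80},
    {"travel": [0, 0, 40], "roll": 0, "jaw": 80},
    {"travel": [0, 0, 30], "roll": 0, "jaw": 80},
    {"travel": [0, 0, 20], "roll": 0, "jaw": 80},
    {"travel": [0, 0, 6], "roll": 0, "jaw": 80},
    {"travel": [0, 0, 0], "roll": 0, "jaw": 80}
  ]
}}

```text
clock: 3.35
tool_pos: [0.5063, 0.1819, 0.0319]
orientation: [179.9, -0.1, -101.1]
force: [0.4, 0.2, 0.4]
opening: 0.08
gripper_force: 0.0
```

{"fn": "apply_moves", "kwargs": {
  "targets": [
    {"travel": [0, 0, 0], "roll": 0, "jaw": 66},
    {"travel": [0, 0, 0], "roll": 0, "jaw": 62},
    {"travel": [0, 0, 0], "roll": 0, "jaw": 58},
    {"travel": [0, 0, 0], "roll": 0, "jaw": 56},
    {"travel": [0, 0, 0], "roll": 0, "jaw": 56},
    {"travel": [0, 0, 0], "roll": 0, "jaw": 56}
  ]
}}

```text
clock: 3.95
tool_pos: [0.5071, 0.1826, 0.0336]
orientation: [-179.9, 0.1, -101.0]
force: [-1.7, 0.3, 7.8]
opening: 0.0597
gripper_force: 30.0
```

{"fn": "apply_moves", "kwargs": {
  "targets": [
    {"travel": [0, 0, 0], "roll": -4, "jaw": 56},
    {"travel": [0, 0, 0], "roll": -8, "jaw": 56},
    {"travel": [0, 0, 0], "roll": -8, "jaw": 56},
    {"travel": [0, 0, 0], "roll": -8, "jaw": 56},
    {"travel": [0, 0, 0], "roll": -8, "jaw": 56},
    {"travel": [0, 0, 0], "roll": -8, "jaw": 56},
    {"travel": [0, 0, 0], "roll": -8, "jaw": 56},
    {"travel": [0, 0, 0], "roll": -8, "jaw": 56},
    {"travel": [0, 0, 0], "roll": -8, "jaw": 56},
    {"travel": [0, 0, 0], "roll": -8, "jaw": 56}
  ]
}}

```text
clock: 4.95
tool_pos: [0.5071, 0.1828, 0.0336]
orientation: [-179.9, -0.0, -24.7]
force: [-1.8, 1.0, 7.0]
opening: 0.0597
gripper_force: 30.0
```

{"fn": "apply_moves", "kwargs": {
  "targets": [
    {"travel": [0, 0, 0], "roll": -8, "jaw": 56},
    {"travel": [0, 0, 0], "roll": -8, "jaw": 56},
    {"travel": [0, 0, 0], "roll": -8, "jaw": 56},
    {"travel": [0, 0, 0], "roll": -8, "jaw": 56},
    {"travel": [0, 0, 0], "roll": -8, "jaw": 56},
    {"travel": [0, 0, 0], "roll": -8, "jaw": 56},
    {"travel": [0, 0, 0], "roll": -8, "jaw": 56},
    {"travel": [0, 0, 0], "roll": -8, "jaw": 56},
    {"travel": [0, 0, 0], "roll": -8, "jaw": 56},
    {"travel": [0, 0, 0], "roll": -8, "jaw": 56}
  ]
}}

```text
clock: 5.95
tool_pos: [0.5075, 0.1832, 0.0336]
orientation: [180.0, -0.2, 55.3]
force: [-1.1, 2.4, 4.9]
opening: 0.059
gripper_force: 30.0
```

{"fn": "apply_moves", "kwargs": {
  "targets": [
    {"travel": [0, 0, 0], "roll": -8, "jaw": 56},
    {"travel": [0, 0, 0], "roll": -8, "jaw": 56},
    {"travel": [0, 0, 0], "roll": -6, "jaw": 56},
    {"travel": [0, 0, 0], "roll": 0, "jaw": 56}
  ]
}}

```text
clock: 6.35
tool_pos: [0.5075, 0.183, 0.0336]
orientation: [179.9, -0.1, 77.2]
force: [0.2, 1.1, 3.6]
opening: 0.0596
gripper_force: 30.0
```

```bash
python3 - <<'E'
from h import *
o=ctrl.get_obs();T=tcp(o);print(o["tool_pos"],o["orientation"],o["joint_pos"],o["force"])
P=np.array([.5155,-.054]);u=np.array([np.cos(np.radians(80)),np.sin(np.radians(80))])
g=P+u*.085;print(g,T[:3,:3].T@(np.append(g,T[2,3])-T[:3,3])*1000)
E
```

```text
[0.5075 0.183  0.0336] [179.9064  -0.1074  77.2085] [ 40.6686  21.6359 -30.9841   0.0185 -37.238  126.5251] [0.2319 1.0966 3.551 ]
[0.5303 0.0297] [-144.4841   56.1767   -0.1792]
```

{"fn": "apply_moves", "kwargs": {
  "targets": [
    {"travel": [0, 0, 0], "roll": -3, "jaw": 56},
    {"travel": [-10.4, 3.5, 0], "roll": 0, "jaw": 56},
    {"travel": [-18.4, 6.1, 0], "roll": 0, "jaw": 56},
    {"travel": [-18.4, 6.1, 0], "roll": 0, "jaw": 56},
    {"travel": [-18.4, 6.1, 0], "roll": 0, "jaw": 56},
    {"travel": [-18.4, 6.1, 0], "roll": 0, "jaw": 56},
    {"travel": [-18.4, 6.1, 0], "roll": 0, "jaw": 56},
    {"travel": [-18.4, 6.1, 0], "roll": 0, "jaw": 56},
    {"travel": [-18.4, 6.1, 0], "roll": 0, "jaw": 56},
    {"travel": [-8, 2.6, 0], "roll": 0, "jaw": 56}
  ]
}}

```text
clock: 7.35
tool_pos: [0.5304, 0.0282, 0.0337]
orientation: [179.8, -0.1, 79.9]
force: [-0.0, 4.6, 6.3]
opening: 0.0596
gripper_force: 30.0
```

{"fn": "apply_moves", "kwargs": {
  "targets": [
    {"travel": [0, 0, 0], "roll": 0, "jaw": 56},
    {"travel": [0, 0, 0], "roll": 0, "jaw": 66},
    {"travel": [0, 0, 0], "roll": 0, "jaw": 72},
    {"travel": [0, 0, 0], "roll": 0, "jaw": 76}
  ]
}}

```text
clock: 7.75
tool_pos: [0.5287, 0.0288, 0.0324]
orientation: [-180.0, 0.0, 80.0]
force: [-0.3, 0.5, 0.2]
opening: 0.0736
gripper_force: 0.0
```

{"fn": "apply_moves", "kwargs": {
  "targets": [
    {"travel": [0, 0, -25], "roll": 0, "jaw": 76},
    {"travel": [0, 0, -45], "roll": 0, "jaw": 76},
    {"travel": [0, 0, -45], "roll": 0, "jaw": 76},
    {"travel": [0, 0, -45], "roll": 0, "jaw": 76},
    {"travel": [0, 0, -45], "roll": 0, "jaw": 76},
    {"travel": [0, 0, -35], "roll": 0, "jaw": 76},
    {"travel": [0, 0, 0], "roll": 0, "jaw": 76}
  ]
}}

```text
clock: 8.45
tool_pos: [0.5312, 0.0295, 0.278]
orientation: [179.5, -0.2, 80.0]
force: [0.2, -0.2, -1.7]
opening: 0.0762
gripper_force: 0.0
```

```bash
python3 - <<'E'
from h import *
import cv2
o=ctrl.get_obs();T=tcp(o);im=ctrl.snapshot("wrist");top=ctrl.snapshot("top");sc=ctrl.snapshot("scene")
print(o["clock"],o["tool_pos"],o["orientation"],o["joint_pos"])
np.save("pics/w2T.npy",T)
r=lambda a,w,h:cv2.resize(a[:,:,::-1],(w,h),interpolation=cv2.INTER_CUBIC)
# left: wrist crop raw cols 140-420? full at 400x300; right: scene crop; below: wrist x2 part
cv2.imwrite("pics/w2raw.png",im[:,:,::-1])
cv2.imwrite("pics/w2.png",r(im,800,600))
E
```

```text
8.45 [0.5312 0.0295 0.278 ] [179.5403  -0.2141  80.0315] [ 24.3684   5.6347 -15.0459   0.0885 -68.819  145.6307]
```

View pics/w2.png

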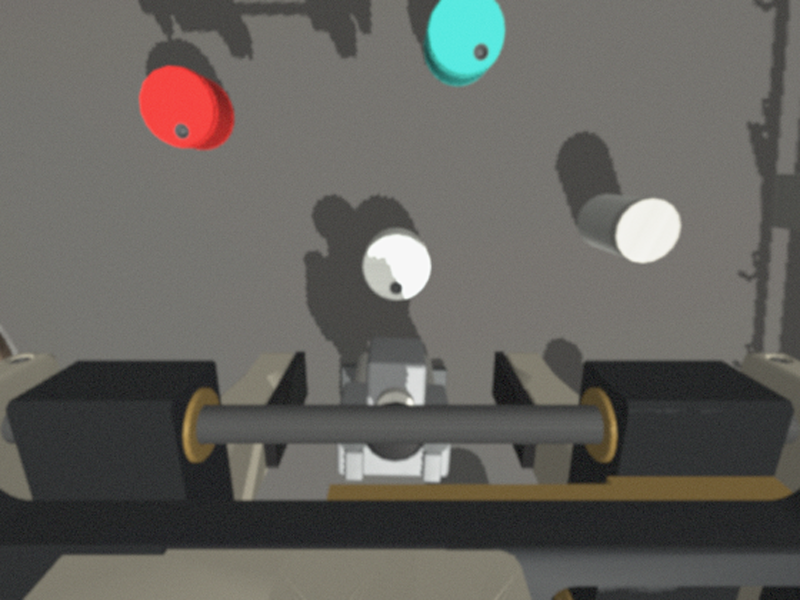

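The wrist view shows the tin at (397,265), its dimple at (396,288), and the nose centred at column 397, so they line up well. The moves have no tilt term, and an upright hand would hit the nose. I'll back off to open space and see whether the arm leans at its reach limit, first rolling half a turn.

{"fn": "apply_moves", "kwargs": {
  "targets": [
    {"travel": [0, 0, 0], "roll": 8.5, "jaw": 40},
    {"travel": [0, 0, 0], "roll": 8.5, "jaw": 20},
    {"travel": [0, 0, 0], "roll": 8.5, "jaw": 0},
    {"travel": [0, 0, 0], "roll": 8.5, "jaw": 0},
    {"travel": [0, 0, 0], "roll": 8.5, "jaw": 0},
    {"travel": [0, 0, 0], "roll": 8.5, "jaw": 0},
    {"travel": [0, 0, 0], "roll": 8.5, "jaw": 0},
    {"travel": [0, 0, 0], "roll": 8.5, "jaw": 0},
    {"travel": [0, 0, 0], "roll": 8.5, "jaw": 0},
    {"travel": [0, 0, 0], "roll": 8.5, "jaw": 0}
  ]
}}

```text
clock: 9.6
tool_pos: [0.5282, 0.0287, 0.2705]
orientation: [179.9, 0.2, -5.4]
force: [0.2, 0.1, -0.3]
opening: 0.0025
gripper_force: 0.0
```

{"fn": "apply_moves", "kwargs": {
  "targets": [
    {"travel": [0, 0, 0], "roll": 8.5, "jaw": 0},
    {"travel": [0, 0, 0], "roll": 8.5, "jaw": 0},
    {"travel": [0, 0, 0], "roll": 8.5, "jaw": 0},
    {"travel": [0, 0, 0], "roll": 8.5, "jaw": 0},
    {"travel": [0, 0, 0], "roll": 8.5, "jaw": 0},
    {"travel": [0, 0, 0], "roll": 8.5, "jaw": 0},
    {"travel": [0, 0, 0], "roll": 8.5, "jaw": 0},
    {"travel": [0, 0, 0], "roll": 8.5, "jaw": 0},
    {"travel": [0, 0, 0], "roll": 8.5, "jaw": 0},
    {"travel": [0, 0, 0], "roll": 8.5, "jaw": 0}
  ]
}}

```text
clock: 10.6
tool_pos: [0.5283, 0.0287, 0.2706]
orientation: [179.8, -0.1, -90.4]
force: [-0.7, -0.3, 0.2]
opening: 0.0001
gripper_force: 0.0
```

{"fn": "apply_moves", "kwargs": {
  "targets": [
    {"travel": [0, 0, 0], "roll": 8.5, "jaw": 0},
    {"travel": [0, 0, 0], "roll": 1.5, "jaw": 0}
  ]
}}

```text
clock: 10.8
tool_pos: [0.5283, 0.0287, 0.2708]
orientation: [179.8, -0.1, -100.2]
force: [0.6, 0.6, -0.1]
opening: 0.0003
gripper_force: 0.0
```

```bash
python3 - <<'E'
from h import *
o=ctrl.get_obs();T=tcp(o);print(o["clock"],T[:3,3],o["orientation"])
for a,b in ((T[:3,3],[.33,-.56,.278]),([.33,-.56,.278],[-.13,-.74,.278])): print(T[:3,:3].T@(np.array(b)-a)*1000)
E
```

```text
10.8 [0.5283 0.0287 0.2708] [ 179.836    -0.0881 -100.205 ]
[614.5127  90.9183  -6.0239]
[258.6507 420.8293   1.6022]
```

{"fn": "apply_moves", "kwargs": {
  "targets": [
    {"travel": [47.3, 7, 0], "roll": 0, "jaw": 0},
    {"travel": [47.3, 7, 0], "roll": 0, "jaw": 0},
    {"travel": [47.3, 7, 0], "roll": 0, "jaw": 0},
    {"travel": [47.3, 7, 0], "roll": 0, "jaw": 0},
    {"travel": [47.3, 7, 0], "roll": 0, "jaw": 0},
    {"travel": [47.3, 7, 0], "roll": 0, "jaw": 0},
    {"travel": [47.3, 7, 0], "roll": 0, "jaw": 0},
    {"travel": [47.3, 7, 0], "roll": 0, "jaw": 0},
    {"travel": [47.3, 7, 0], "roll": 0, "jaw": 0},
    {"travel": [47.3, 7, 0], "roll": 0, "jaw": 0}
  ]
}}

```text
clock: 11.8
tool_pos: [0.3765, -0.4263, 0.2715]
orientation: [179.9, 0.0, -99.8]
force: [1.8, 0.6, 0.2]
opening: 0.0007
gripper_force: 0.0
```

{"fn": "apply_moves", "kwargs": {
  "targets": [
    {"travel": [47.3, 7, 0], "roll": 0, "jaw": 0},
    {"travel": [47.3, 7, 0], "roll": 0, "jaw": 0},
    {"travel": [47.3, 7, 0], "roll": 0, "jaw": 0},
    {"travel": [24, 39, 0], "roll": 0, "jaw": 0},
    {"travel": [24, 39, 0], "roll": 0, "jaw": 0},
    {"travel": [24, 39, 0], "roll": 0, "jaw": 0},
    {"travel": [24, 39, 0], "roll": 0, "jaw": 0},
    {"travel": [24, 39, 0], "roll": 0, "jaw": 0},
    {"travel": [24, 39, 0], "roll": 0, "jaw": 0},
    {"travel": [24, 39, 0], "roll": 0, "jaw": 0}
  ]
}}

```text
clock: 12.8
tool_pos: [0.0325, -0.6788, 0.2712]
orientation: [180.0, 0.1, -99.8]
force: [1.2, -1.1, 0.1]
opening: 0.0005
gripper_force: 0.0
```

{"fn": "apply_moves", "kwargs": {
  "targets": [
    {"travel": [24, 39, 0], "roll": 0, "jaw": 0},
    {"travel": [24, 39, 0], "roll": 0, "jaw": 0},
    {"travel": [24, 39, 0], "roll": 0, "jaw": 0},
    {"travel": [45, 0, 0], "roll": 0, "jaw": 0},
    {"travel": [45, 0, 0], "roll": 0, "jaw": 0},
    {"travel": [45, 0, 0], "roll": 0, "jaw": 0},
    {"travel": [45, 0, 0], "roll": 0, "jaw": 0}
  ]
}}

```text
clock: 13.5
tool_pos: [-0.1253, -0.9076, 0.271]
orientation: [180.0, 0.1, -99.8]
force: [1.3, -2.3, 1.2]
opening: 0.0003
gripper_force: 0.0
```

```bash
python3 - <<'E'
from h import *
o=ctrl.get_obs();print(o["clock"],o["tool_pos"],o["orientation"],o["joint_pos"])
E
```

```text
13.5 [-0.1253 -0.9076  0.271 ] [179.986    0.0938 -99.8251] [-85.7817  46.0424  47.3656  -0.0092 -91.4176  75.9564]
```

{"fn": "apply_moves", "kwargs": {
  "targets": [
    {"travel": [30, 0, 0], "roll": 0, "jaw": 0},
    {"travel": [30, 0, 0], "roll": 0, "jaw": 0},
    {"travel": [30, 0, 0], "roll": 0, "jaw": 0},
    {"travel": [30, 0, 0], "roll": 0, "jaw": 0},
    {"travel": [30, 0, 0], "roll": 0, "jaw": 0},
    {"travel": [30, 0, 0], "roll": 0, "jaw": 0}
  ]
}}

```text
clock: 14.1
tool_pos: [-0.1453, -1.0099, 0.2468]
orientation: [179.7, -4.7, -99.9]
force: [0.2, 1.2, 0.8]
opening: 0.0004
gripper_force: 0.0
```

```bash
python3 - <<'E'
from h import *
o=ctrl.get_obs();print(o["clock"],o["tool_pos"],o["orientation"],o["joint_pos"],o["qvel"])
E
```

```text
14.1 [-0.1453 -1.0099  0.2468] [179.7157  -4.678  -99.9445] [-86.8809  59.7874  71.6981   1.3445 -97.4154  77.1506] [-0.3644  3.0599  0.4862  3.5251 15.7467  0.6113]
```

At the joint 3 limit the tool begins to lean outward, pitch -4.7°, in the direction I need. Continuing.

{"fn": "apply_moves", "kwargs": {
  "targets": [
    {"travel": [30, 0, 0], "roll": 0, "jaw": 0},
    {"travel": [30, 0, 0], "roll": 0, "jaw": 0},
    {"travel": [30, 0, 0], "roll": 0, "jaw": 0},
    {"travel": [30, 0, 0], "roll": 0, "jaw": 0},
    {"travel": [30, 0, 0], "roll": 0, "jaw": 0}
  ]
}}

```text
clock: 14.6
tool_pos: [-0.1567, -1.0567, 0.2244]
orientation: [179.3, -10.6, -100.0]
force: [-0.3, 0.3, 0.4]
opening: 0.0003
gripper_force: 0.0
```

```bash
python3 - <<'E'
from h import *
o=ctrl.get_obs();print(o["clock"],o["tool_pos"],o["orientation"],o["joint_pos"],o["qvel"])
E
```

```text
14.6 [-0.1567 -1.0567  0.2244] [179.2859 -10.6024 -99.959 ] [-87.0698  61.6853  71.6436   3.0489 -89.7744  77.3043] [-0.331   3.1896 -0.0236  3.5158 14.984   0.1278]
```

{"fn": "apply_moves", "kwargs": {
  "targets": [
    {"travel": [45, 0, -10], "roll": 0, "jaw": 0},
    {"travel": [45, 0, -10], "roll": 0, "jaw": 0},
    {"travel": [45, 0, -10], "roll": 0, "jaw": 0},
    {"travel": [45, 0, -10], "roll": 0, "jaw": 0},
    {"travel": [45, 0, -10], "roll": 0, "jaw": 0},
    {"travel": [45, 0, -10], "roll": 0, "jaw": 0},
    {"travel": [45, 0, -10], "roll": 0, "jaw": 0},
    {"travel": [45, 0, -10], "roll": 0, "jaw": 0}
  ]
}}

```text
clock: 15.4
tool_pos: [-0.1723, -1.1271, 0.3091]
orientation: [178.0, -26.1, -99.6]
force: [0.7, 0.6, 0.4]
opening: 0.0002
gripper_force: 0.0
```

```bash
python3 - <<'E'
from h import *
o=ctrl.get_obs();print(o["clock"],o["tool_pos"],o["orientation"],o["joint_pos"],o["qvel"])
E
```

```text
15.4 [-0.1723 -1.1271  0.3091] [178.0265 -26.0973 -99.5822] [-86.6974  59.4058  71.6554   7.7551 -77.2395  76.6223] [ 0.8763 -4.4964  0.0382  6.0507 13.7269 -1.497 ]
```

{"fn": "apply_moves", "kwargs": {
  "targets": [
    {"travel": [45, 0, -3], "roll": 0, "jaw": 0},
    {"travel": [45, 0, -3], "roll": 0, "jaw": 0},
    {"travel": [45, 0, -3], "roll": 0, "jaw": 0},
    {"travel": [45, 0, -3], "roll": 0, "jaw": 0},
    {"travel": [45, 0, -3], "roll": 0, "jaw": 0},
    {"travel": [45, 0, -3], "roll": 0, "jaw": 0},
    {"travel": [45, 0, -3], "roll": 0, "jaw": 0},
    {"travel": [45, 0, -3], "roll": 0, "jaw": 0}
  ]
}}

```text
clock: 16.2
tool_pos: [-0.1818, -1.1815, 0.4127]
orientation: [176.3, -41.0, -98.7]
force: [-0.4, 0.6, 0.3]
opening: 0.0002
gripper_force: 0.0
```

```bash
python3 - <<'E'
from h import *
o=ctrl.get_obs();print(o["clock"],o["tool_pos"],o["orientation"],o["joint_pos"],o["qvel"]);print(tcp(o))
E
```

```text
16.2 [-0.1818 -1.1815  0.4127] [176.3453 -40.9567 -98.7103] [-86.2089  57.2662  71.6588  12.9655 -65.2979  74.8919] [ 0.9559 -4.2405  0.0192  6.9207 12.8787 -2.6143]
[[-0.1144 -0.9801 -0.1621 -0.1818]
 [-0.7465  0.1924 -0.637  -1.1815]
 [ 0.6555  0.0481 -0.7537  0.4127]
 [ 0.      0.      0.      1.    ]]
```

The tool now leans 41° towards the press's +x. I'll level the finger line with a 4° roll and go back to the tin.

{"fn": "apply_moves", "kwargs": {
  "targets": [
    {"travel": [0, 0, -20], "roll": 4.2, "jaw": 0},
    {"travel": [0, 0, -20], "roll": 0, "jaw": 0}
  ]
}}

```text
clock: 16.4
tool_pos: [-0.1752, -1.1558, 0.4411]
orientation: [-179.9, -40.9, -104.4]
force: [-0.2, 0.6, -0.7]
opening: 0.0007
gripper_force: 0.0
```

```bash
python3 - <<'E'
from h import *
o=ctrl.get_obs();T=tcp(o);print(o["clock"],T,o["joint_pos"])
w=[T[:3,3],[.02,-.78,.40],[.38,-.47,.40],[.55,.10,.36]]
for a,b in zip(w,w[1:]):
    d=T[:3,:3].T@(np.array(b)-a)*1000;n=int(np.ceil(np.linalg.norm(d)/46));print(d,n,d/n)
E
```

```text
16.4 [[-0.1885 -0.9687 -0.1619 -0.1752]
 [-0.7315  0.2484 -0.635  -1.1558]
 [ 0.6553 -0.0013 -0.7554  0.4411]
 [ 0.      0.      0.      1.    ]] [-85.7273  52.0825  64.2612  13.4999 -63.3945  69.5105]
[-338.5891  -95.6776 -239.1314] 10 [-33.8589  -9.5678 -23.9131]
[-294.6025 -271.7026 -255.1217] 11 [-26.782  -24.7002 -23.1929]
[-475.1919  -23.0179 -359.2532] 13 [-36.5532  -1.7706 -27.6349]
```

{"fn": "apply_moves", "kwargs": {
  "targets": [
    {"travel": [-34, -9.6, -24], "roll": 0, "jaw": 0},
    {"travel": [-34, -9.6, -24], "roll": 0, "jaw": 0},
    {"travel": [-34, -9.6, -24], "roll": 0, "jaw": 0},
    {"travel": [-34, -9.6, -24], "roll": 0, "jaw": 0},
    {"travel": [-34, -9.6, -24], "roll": 0, "jaw": 0},
    {"travel": [-34, -9.6, -24], "roll": 0, "jaw": 0},
    {"travel": [-34, -9.6, -24], "roll": 0, "jaw": 0},
    {"travel": [-34, -9.6, -24], "roll": 0, "jaw": 0},
    {"travel": [-34, -9.6, -24], "roll": 0, "jaw": 0},
    {"travel": [-34, -9.6, -24], "roll": 0, "jaw": 0}
  ]
}}

```text
clock: 17.4
tool_pos: [0.0131, -0.7956, 0.4045]
orientation: [-179.9, -41.1, -104.4]
force: [0.3, 0.0, 0.1]
opening: 0.0008
gripper_force: 0.0
```

{"fn": "apply_moves", "kwargs": {
  "targets": [
    {"travel": [-27, -25, -23], "roll": 0, "jaw": 0},
    {"travel": [-27, -25, -23], "roll": 0, "jaw": 0},
    {"travel": [-27, -25, -23], "roll": 0, "jaw": 0},
    {"travel": [-27, -25, -23], "roll": 0, "jaw": 0},
    {"travel": [-27, -25, -23], "roll": 0, "jaw": 0},
    {"travel": [-27, -25, -23], "roll": 0, "jaw": 0},
    {"travel": [-27, -25, -23], "roll": 0, "jaw": 0},
    {"travel": [-27, -25, -23], "roll": 0, "jaw": 0},
    {"travel": [-27, -25, -23], "roll": 0, "jaw": 0},
    {"travel": [-27, -25, -23], "roll": 0, "jaw": 0}
  ]
}}

```text
clock: 18.4
tool_pos: [0.3437, -0.5144, 0.4012]
orientation: [-179.8, -41.0, -104.5]
force: [0.3, -1.6, 0.0]
opening: 0.0005
gripper_force: 0.0
```

```bash
python3 - <<'E'
from h import *
o=ctrl.get_obs();T=tcp(o);print(o["clock"],T[:3,3],o["orientation"],o["joint_pos"])
E
```

```text
18.4 [ 0.3437 -0.5144  0.4012] [-179.7953  -40.9881 -104.4576] [-20.4797   0.89   -31.6783  47.5082 -62.1396 -18.8976]
```

{"fn": "apply_moves", "kwargs": {
  "targets": [
    {"travel": [-27, -25, -23], "roll": 0, "jaw": 0},
    {"travel": [-37, -2, -28], "roll": 0, "jaw": 0},
    {"travel": [-37, -2, -28], "roll": 0, "jaw": 0},
    {"travel": [-37, -2, -28], "roll": 0, "jaw": 0},
    {"travel": [-37, -2, -28], "roll": 0, "jaw": 0},
    {"travel": [-37, -2, -28], "roll": 0, "jaw": 0},
    {"travel": [-37, -2, -28], "roll": 0, "jaw": 0}
  ]
}}

```text
clock: 19.1
tool_pos: [0.4565, -0.2196, 0.3816]
orientation: [-179.8, -40.9, -104.4]
force: [-0.1, -1.2, -0.1]
opening: 0.0004
gripper_force: 0.0
```

```bash
python3 - <<'E'
from h import *
o=ctrl.get_obs();T=tcp(o);print(o["clock"],T[:3,3],o["orientation"],o["joint_pos"])
E
```

```text
19.1 [ 0.4565 -0.2196  0.3816] [-179.8104  -40.861  -104.4496] [ 18.8619   3.4482 -27.5695  33.4015 -85.1714 -44.0714]
```

{"fn": "apply_moves", "kwargs": {
  "targets": [
    {"travel": [-37, -2, -28], "roll": 0, "jaw": 36},
    {"travel": [-37, -2, -28], "roll": 0, "jaw": 36},
    {"travel": [-37, -2, -28], "roll": 0, "jaw": 36},
    {"travel": [-37, -2, -28], "roll": 0, "jaw": 36},
    {"travel": [-37, -2, -28], "roll": 0, "jaw": 36},
    {"travel": [-37, -2, -28], "roll": 0, "jaw": 36},
    {"travel": [-37, -2, -28], "roll": 0, "jaw": 36},
    {"travel": [-20, -1, -15], "roll": 0, "jaw": 36}
  ]
}}

```text
clock: 19.9
tool_pos: [0.5584, 0.1161, 0.3571]
orientation: [-179.9, -40.9, -104.3]
force: [0.4, -0.3, -0.6]
opening: 0.0362
gripper_force: 0.0
```

```bash
python3 - <<'E'
from h import *
o=ctrl.get_obs();T=tcp(o);print(o["clock"],T[:3,3],o["orientation"],o["joint_pos"])
T2=np.load("pics/w2T.npy")
# tin pos from w2 wrist picture
f=lambda x,y:((x+.5)*.7-.5,(y+.5)*.7-.5)
print("tin,dimple",pw("wrist",f(397,265),.045,T2),pw("wrist",f(396,288),.045,T2))
t=np.array([.530,.029])
u=np.array([np.cos(np.radians(80)),np.sin(np.radians(80))])
for back,z in ((.075,.033),(.046,.033)):
    g=np.append(t+u*back,z);print(g,T[:3,:3].T@(g-T[:3,3])*1000)
g=np.append(t+u*.075,.2);print(g,T[:3,:3].T@(g-T[:3,3])*1000)
print("down per mm",T[:3,:3].T@[0,0,-1],"press x",T[:3,:3].T@np.append(-u,0))
E
```

```text
19.9 [0.5584 0.1161 0.3571] [-179.9176  -40.8627 -104.3004] [  43.8161   22.4982   -1.713    20.71   -101.2932  -60.5586]
tin,dimple [0.5303 0.0296 0.045 ] [0.5257 0.0091 0.045 ]
[0.543  0.1029 0.033 ] [-199.4666   12.0446  255.9531]
[0.538  0.0743 0.033 ] [-177.5963    9.8972  274.876 ]
[0.543  0.1029 0.2   ] [-90.207   11.8631 129.6546]
down per mm [-0.6542  0.0011  0.7563] press x [ 0.7541 -0.074   0.6525]
```

{"fn": "apply_moves", "kwargs": {
  "targets": [
    {"travel": [-25, 1.5, 32], "roll": 0, "jaw": 36},
    {"travel": [-25, 1.5, 32], "roll": 0, "jaw": 36},
    {"travel": [-25, 1.5, 32], "roll": 0, "jaw": 36},
    {"travel": [-25, 1.5, 32], "roll": 0, "jaw": 36},
    {"travel": [-25, 1.5, 32], "roll": 0, "jaw": 36},
    {"travel": [-25, 1.5, 32], "roll": 0, "jaw": 36},
    {"travel": [-25, 1.5, 32], "roll": 0, "jaw": 36},
    {"travel": [-13, 0.8, 16], "roll": 0, "jaw": 36},
    {"travel": [-12, 0.7, 16], "roll": 0, "jaw": 36},
    {"travel": [0, 0, 0], "roll": 0, "jaw": 36}
  ]
}}

```text
clock: 20.9
tool_pos: [0.5406, 0.099, 0.0313]
orientation: [179.8, -41.0, -104.3]
force: [-0.5, 1.2, -0.0]
opening: 0.0359
gripper_force: 0.0
```

```bash
python3 - <<'E'
from h import *
import cv2
o=ctrl.get_obs();T=tcp(o);im=ctrl.snapshot("wrist")
print(o["clock"],T[:3,3],o["orientation"],o["joint_pos"],o["force"])
np.save("pics/w3T.npy",T)
cv2.imwrite("pics/w3.png",cv2.resize(im[:,:,::-1],(800,600),interpolation=cv2.INTER_CUBIC))
E
```

```text
20.9 [0.5406 0.099  0.0313] [ 179.8496  -41.0477 -104.2814] [ 43.6015  38.2038 -23.074   22.1685 -66.8329 -73.7979] [-0.4898  1.1719 -0.0344]
```

View pics/w3.png

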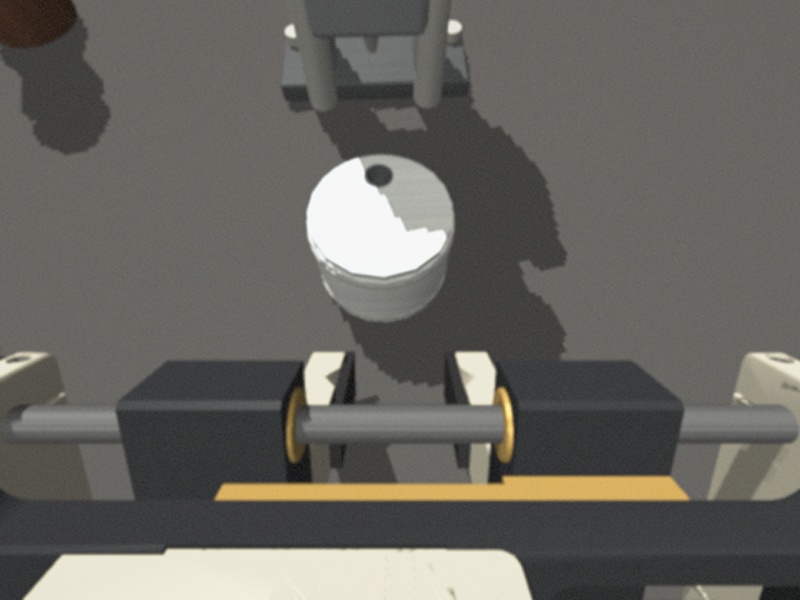

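The wrist view shows the tin lid centre at about (380,218) with its dimple at (378,176). The punch tip is near (372,50), and the column feet are at (323,108) and (430,106). The hand sits clear behind the tin.

```bash
python3 - <<'E'
from h import *
T=np.load("pics/w3T.npy");f=lambda x,y:((x+.5)*.7-.5,(y+.5)*.7-.5)
P=lambda x,y,z:pw("wrist",f(x,y),z,T)
d=P(378,176,.045);t=P(380,216,.045);tip=P(372,52,.053);a=P(323,108,0);b=P(430,106,0)
print("dimple",d,"tin",t,np.linalg.norm(d-t),"tip",tip,"cols",a,b,np.linalg.norm(a-b))
ya=(a-b)[:2];ang=np.degrees(np.arctan2(ya[1],ya[0]));print("press y line",ang)
u=np.array([np.cos(np.radians(80)),np.sin(np.radians(80))]);print("punch from cols",(a+b)[:2]/2+u*.016)
print("need", (tip-d)[:2], "along", (tip-d)[:2]@-u, "lat(+x side)", (tip-d)[:2]@[u[1],-u[0]])
E
```

```text
dimple [0.5275 0.0097 0.045 ] tin [0.5313 0.0294 0.045 ] 0.02001194155550744 tip [ 0.515  -0.0543  0.053 ] cols [ 0.5408 -0.086   0.    ] [ 0.4785 -0.0717  0.    ] 0.06398820983887236
press y line -12.839084421359509
punch from cols [ 0.5124 -0.0631]
need [-0.0126 -0.0641] along 0.06526564854296374 lat(+x side) -0.0012641226656800119
```

{"fn": "apply_moves", "kwargs": {
  "targets": [
    {"travel": [7.5, -2.5, 6.5], "roll": 0, "jaw": 36},
    {"travel": [7.5, -2.5, 6.5], "roll": 0, "jaw": 36},
    {"travel": [4.5, -0.4, 3.9], "roll": 0, "jaw": 36},
    {"travel": [6, -0.6, 5.2], "roll": 0, "jaw": 36},
    {"travel": [6, -0.6, 5.2], "roll": 0, "jaw": 36},
    {"travel": [6, -0.6, 5.2], "roll": 0, "jaw": 36},
    {"travel": [6, -0.6, 5.2], "roll": 0, "jaw": 36},
    {"travel": [6, -0.6, 5.2], "roll": 0, "jaw": 36},
    {"travel": [6, -0.6, 5.2], "roll": 0, "jaw": 36},
    {"travel": [0, 0, 0], "roll": 0, "jaw": 36}
  ]
}}

```text
clock: 21.95
tool_pos: [0.531, 0.0248, 0.033]
orientation: [179.9, -41.0, -104.4]
force: [0.9, -0.7, 0.5]
opening: 0.0359
gripper_force: 0.2
```

```bash
python3 - <<'E'
from h import *
import cv2
o=ctrl.get_obs();T=tcp(o);im=ctrl.snapshot("wrist")
print(o["clock"],T[:3,3],o["orientation"],o["force"])
np.save("pics/w4T.npy",T)
cv2.imwrite("pics/w4.png",cv2.resize(im[0:262,105:455,::-1],(800,599),interpolation=cv2.INTER_CUBIC))
E
```

```text
21.95 [0.531  0.0248 0.033 ] [ 179.9066  -41.0023 -104.3916] [ 0.8777 -0.7389  0.5076]
```

View pics/w4.png

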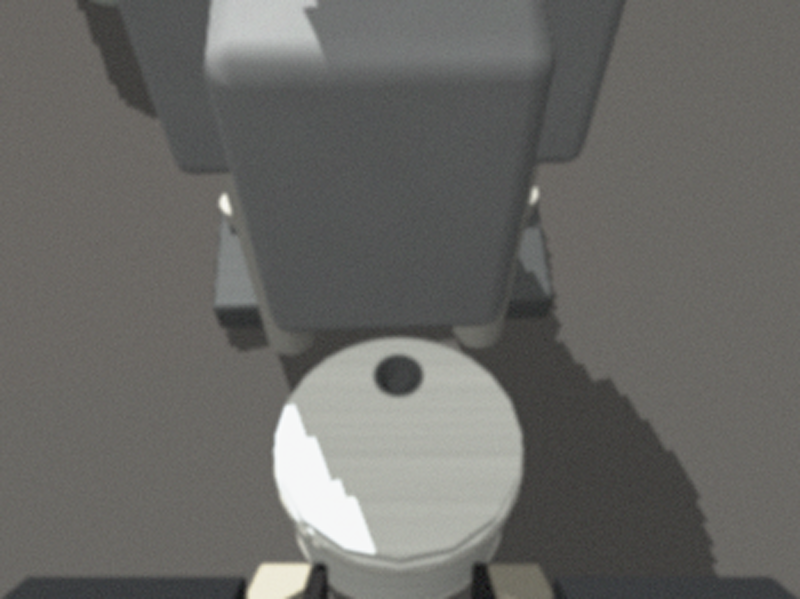

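The dimple is at crop (398,375), the lid centre at about (399,448), and the nose's lower front edge runs from (283,330) to (497,322). The tin is seated against both fingers.

```bash
cat >> h.py <<'E'
u=np.array([np.cos(np.radians(80)),np.sin(np.radians(80))])
lat=np.array([u[1],-u[0]])
PT=np.array([.515,-.0543])
E
python3 - <<'E'
from h import *
T=np.load("pics/w4T.npy");s=800/350;f=lambda x,y:((x+.5)/s-.5+105,(y+.5)/s-.5)
P=lambda x,y,z:pw("wrist",f(x,y),z,T)[:2]
d=P(398,375,.045);t=P(399,448,.045);a=P(283,330,.08);b=P(497,322,.08)
print(d,t,np.linalg.norm(d-t),a,b,np.linalg.norm(a-b),np.degrees(np.arctan2(*(a-b)[::-1])))
tip=(a+b)/2-u*.032;print("tip from nose",tip)
for p in (PT,tip): print("along",(p-d)@-u,"lat",(p-d)@lat)
print("tcp to tin along",(T[:2,3]-t)@u, "tool: pressx",T[:3,:3].T@np.append(-u,0),"lat",T[:3,:3].T@np.append(lat,0))
E
```

```text
[ 0.5164 -0.0358] [ 0.5211 -0.0163] 0.02007039410174655 [ 0.5407 -0.0292] [ 0.5005 -0.0208] 0.041098519603659636 -11.83659124537276
tip from nose [ 0.5151 -0.0565]
along 0.018415746388238747 lat 0.0018646520423767203
along 0.020587540291035076 lat 0.0023148924362410045
tcp to tin along 0.042259461073701134 tool: pressx [ 0.7525 -0.0776  0.654 ] lat [-0.0578 -0.997  -0.0519]
```

{"fn": "apply_moves", "kwargs": {
  "targets": [
    {"travel": [2.8, -0.7, 2.4], "roll": 0, "jaw": 36},
    {"travel": [2.8, -0.7, 2.4], "roll": 0, "jaw": 36},
    {"travel": [2.8, -0.7, 2.4], "roll": 0, "jaw": 36},
    {"travel": [2.8, -0.7, 2.4], "roll": 0, "jaw": 36},
    {"travel": [2.8, -0.7, 2.4], "roll": 0, "jaw": 36},
    {"travel": [0, 0, 0], "roll": 0, "jaw": 36},
    {"travel": [0, 0, 0], "roll": 0, "jaw": 36}
  ]
}}

```text
clock: 22.7
tool_pos: [0.5304, 0.0071, 0.0331]
orientation: [179.9, -41.0, -104.4]
force: [0.3, -0.9, 0.0]
opening: 0.036
gripper_force: 0.1
```

```bash
python3 - <<'E'
from h import *
import cv2
o=ctrl.get_obs();T=tcp(o);im=ctrl.snapshot("wrist");sc=ctrl.snapshot("scene")
T4=np.load("pics/w4T.npy");print(o["clock"],T[:3,3],o["orientation"],o["force"],"moved along",(T4-T)[:2,3]@u,"lat",(T-T4)[:2,3]@lat)
np.save("pics/w5T.npy",T)
a=cv2.resize(im[80:305,180:380,::-1],(400,450),interpolation=cv2.INTER_CUBIC)
b=cv2.resize(sc[150:240,200:280,::-1],(400,450),interpolation=cv2.INTER_CUBIC)
cv2.imwrite("pics/w5.png",np.hstack([a,b]))
E
```

```text
22.7 [0.5304 0.0071 0.0331] [ 179.9399  -40.9774 -104.3752] [ 0.3102 -0.8573  0.0289] moved along 0.01758275436977234 lat 0.0024035374948435015
```

View pics/w5.png

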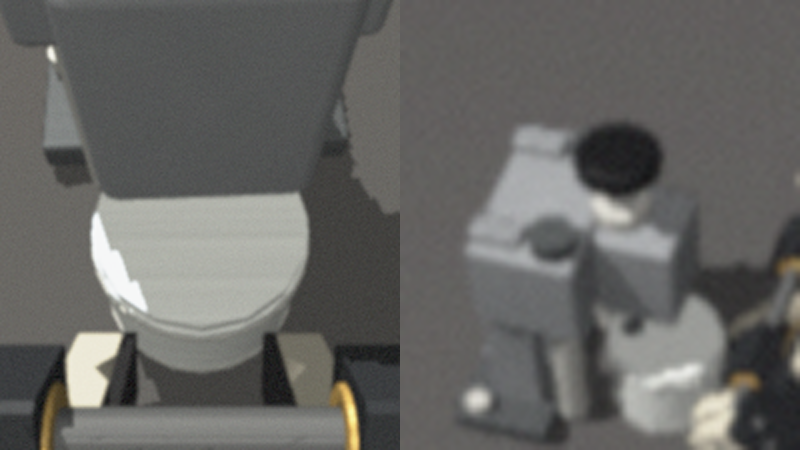

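In the scene crop the dimple shows beside the nose at (632,323). In the wrist crop the lid spans columns 92–308 and the nose edge 105–300, so they are laterally centred.

```bash
python3 - <<'E'
from h import *
S=lambda x,y,z:pw("scene",((x-400+.5)/5-.5+200,(y+.5)/5-.5+150),z)[:2]
d=S(632,324,.045);k=S(620,156,.178);print("scene dimple",d,"knob",k)
for p in (PT,k): print("along",(p-d)@-u,"lat",(p-d)@lat)
T=np.load("pics/w5T.npy");f=lambda x,y:((x+.5)/2-.5+180,(y+.5)/2-.5+80)
P=lambda x,y,z:pw("wrist",f(x,y),z,T)[:2]
a=P(104,198,.08);b=P(302,190,.08);print("tip from nose",(a+b)/2-u*.032)
# back of the lid: fit circle to rim points
pts=np.array([P(*q,.045) for q in ((92,235),(100,275),(125,308),(200,328),(270,310),(300,275),(308,235))])
from scipy.optimize import least_squares
r=least_squares(lambda c:np.hypot(*(pts-c).T)-.030,pts.mean(0));print("tin c",r.x,r.fun)
d2=r.x-.018*np.array([np.cos(np.radians(77)),np.sin(np.radians(77))]);print("dimple",d2,"along",(PT-d2)@-u,"lat",(PT-d2)@lat)
print(T[:3,:3].T@np.append(-u,0))
E
```

```text
scene dimple [ 0.5128 -0.0558] knob [ 0.5184 -0.0532]
along -0.0018145818268716293 lat 0.0018875062499774554
along -0.0034423205871874922 lat 0.005048425469372654
tip from nose [ 0.5162 -0.0568]
tin c [ 0.5196 -0.0367] [-0.001  -0.0001  0.0007 -0.0006  0.0004  0.     -0.0009]
dimple [ 0.5156 -0.0542] along 0.00018876249770628185 lat -0.0005318700106721575
[ 0.7528 -0.077   0.6538]
```

{"fn": "apply_moves", "kwargs": {
  "targets": [
    {"travel": [-11, 1.2, -10], "roll": 0, "jaw": 36},
    {"travel": [-19, 2, -17], "roll": 0, "jaw": 36},
    {"travel": [0, 0, -45], "roll": 0, "jaw": 0},
    {"travel": [0, 0, -45], "roll": 0, "jaw": 0},
    {"travel": [0, 0, -45], "roll": 0, "jaw": 0},
    {"travel": [0, 0, -45], "roll": 0, "jaw": 0},
    {"travel": [0, 0, -45], "roll": 0, "jaw": 0},
    {"travel": [0, 0, -45], "roll": 0, "jaw": 0},
    {"travel": [0, 0, 0], "roll": 0, "jaw": 0}
  ]
}}

```text
clock: 23.7
tool_pos: [0.5837, 0.2236, 0.2419]
orientation: [-179.6, -40.6, -104.4]
force: [0.5, -0.5, -0.0]
opening: 0.0001
gripper_force: 0.0
```

```bash
python3 - <<'E'
from h import *
import cv2
o=ctrl.get_obs();T=tcp(o);im=ctrl.snapshot("wrist")
print(o["clock"],T[:3,3],o["orientation"],o["opening"],o["joint_pos"])
np.save("pics/w6T.npy",T)
cv2.imwrite("pics/w6.png",cv2.resize(im[:,:,::-1],(800,600),interpolation=cv2.INTER_CUBIC))
Rm=T[:3,:3];off=Rm@[-.0095,0,.022]
for h in (.020,.003):
    g=np.append(PT,.178+h)-off;print(g,Rm.T@(g-T[:3,3])*1000)
print("down",Rm.T@[0,0,-1])
c=ctrl.calibration("wrist");W=T@c["hand_eye"];print("knob px",proj(c["K"],W,[*PT,.178])/.7)
E
```

```text
23.7 [0.5837 0.2236 0.2419] [-179.6493  -40.5752 -104.3903] 6.186672291546972e-05 [ 48.6     33.4443   2.5249  17.6076 -95.9973 -66.8962]
[ 0.5166 -0.0474  0.2209] [198.3863  -1.2065 197.5927]
[ 0.5166 -0.0474  0.2039] [187.3287  -1.1275 210.5049]
down [-0.6504  0.0046  0.7595]
knob px [398.4708  37.7808]
```

View pics/w6.png

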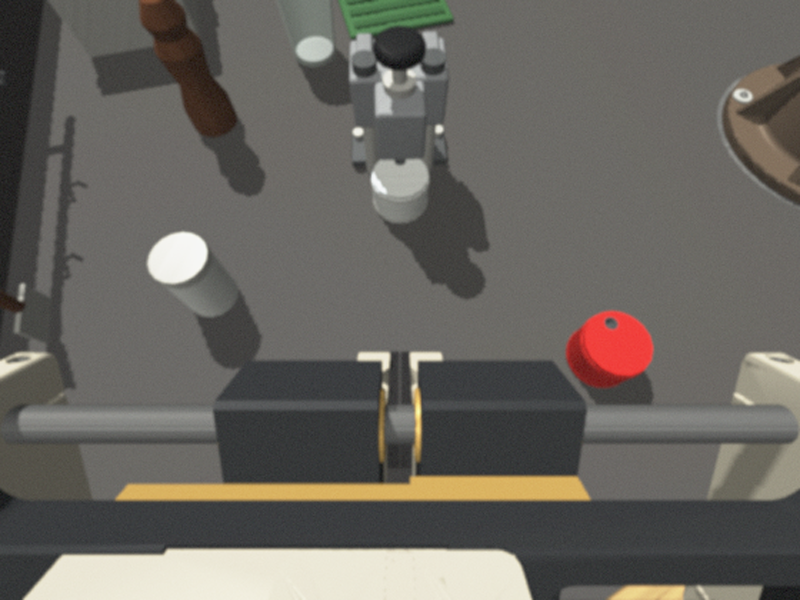

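The wrist view shows the tin under the nose with its dimple at (399,160), in line with the knob at (399,42), which I expected at (398,38). Moving above the knob.

{"fn": "apply_moves", "kwargs": {
  "targets": [
    {"travel": [33, -0.2, 33], "roll": 0, "jaw": 0},
    {"travel": [33, -0.2, 33], "roll": 0, "jaw": 0},
    {"travel": [33, -0.2, 33], "roll": 0, "jaw": 0},
    {"travel": [33, -0.2, 33], "roll": 0, "jaw": 0},
    {"travel": [33, -0.2, 33], "roll": 0, "jaw": 0},
    {"travel": [20, -0.2, 20], "roll": 0, "jaw": 0},
    {"travel": [13, 0, 13], "roll": 0, "jaw": 0},
    {"travel": [0, 0, 0], "roll": 0, "jaw": 0}
  ]
}}

```text
clock: 24.55
tool_pos: [0.5118, -0.0541, 0.2176]
orientation: [179.9, -41.0, -104.4]
force: [-0.4, 0.3, 0.5]
opening: 0.0001
gripper_force: 0.0
```

{"fn": "apply_moves", "kwargs": {
  "targets": [
    {"travel": [-3.25, 0, 3.8], "roll": 0, "jaw": 0},
    {"travel": [-3.25, 0, 3.8], "roll": 0, "jaw": 0},
    {"travel": [-2, 0, 2.3], "roll": 0, "jaw": 0},
    {"travel": [0, 0, 0], "roll": 0, "jaw": 0}
  ]
}}

```text
clock: 24.95
tool_pos: [0.5134, -0.0516, 0.2041]
orientation: [179.9, -41.0, -104.3]
force: [0.2, -0.3, -0.3]
opening: 0.0005
gripper_force: 0.0
```

```bash
python3 - <<'E'
from h import *
o=ctrl.get_obs();T=tcp(o);print(o["clock"],T[:3,3],o["orientation"],o["force"],"contact pt",T[:3,3]+T[:3,:3]@[-.0095,0,.022],T[:3,:3].T@[0,0,-1])
E
```

```text
24.95 [ 0.5134 -0.0516  0.2041] [ 179.8812  -41.0064 -104.2606] [ 0.1822 -0.3088 -0.2531] contact pt [ 0.5115 -0.0586  0.1813] [-0.6561 -0.0016  0.7546]
```

{"fn": "apply_moves", "kwargs": {
  "targets": [
    {"travel": [-3.4, -2, -3], "roll": 0, "jaw": 0},
    {"travel": [0, 0, 0], "roll": 0, "jaw": 0},
    {"travel": [-1.3, 0, 1.5], "roll": 0, "jaw": 0},
    {"travel": [-1.3, 0, 1.5], "roll": 0, "jaw": 0},
    {"travel": [0, 0, 0], "roll": 0, "jaw": 0}
  ]
}}

```text
clock: 25.45
tool_pos: [0.5164, -0.0483, 0.2009]
orientation: [180.0, -41.0, -104.4]
force: [0.1, 0.8, 1.3]
opening: 0.0005
gripper_force: 0.4
```

{"fn": "apply_moves", "kwargs": {
  "targets": [
    {"travel": [-1.3, 0, 1.5], "roll": 0, "jaw": 0},
    {"travel": [-1.3, 0, 1.5], "roll": 0, "jaw": 0},
    {"travel": [0, 0, 0], "roll": 0, "jaw": 0}
  ]
}}

```text
clock: 25.75
tool_pos: [0.5164, -0.0484, 0.197]
orientation: [180.0, -41.0, -104.4]
force: [0.7, 0.6, 3.2]
opening: 0.0004
gripper_force: 1.7
```

{"fn": "apply_moves", "kwargs": {
  "targets": [
    {"travel": [-1.3, 0, 1.5], "roll": 0, "jaw": 0},
    {"travel": [-1.3, 0, 1.5], "roll": 0, "jaw": 0},
    {"travel": [0, 0, 0], "roll": 0, "jaw": 0}
  ]
}}

```text
clock: 26.05
tool_pos: [0.5164, -0.0484, 0.1929]
orientation: [180.0, -41.0, -104.4]
force: [0.3, 1.2, 4.2]
opening: 0.0004
gripper_force: 2.2
```

{"fn": "apply_moves", "kwargs": {
  "targets": [
    {"travel": [-0.65, 0, 0.75], "roll": 0, "jaw": 0},
    {"travel": [-0.65, 0, 0.75], "roll": 0, "jaw": 0},
    {"travel": [0, 0, 0], "roll": 0, "jaw": 0}
  ]
}}

```text
clock: 26.35
tool_pos: [0.5164, -0.0483, 0.191]
orientation: [180.0, -41.0, -104.4]
force: [-0.2, 0.4, 4.3]
opening: 0.0005
gripper_force: 2.4
```

{"fn": "apply_moves", "kwargs": {
  "targets": [
    {"travel": [-0.65, 0, 0.75], "roll": 0, "jaw": 0},
    {"travel": [0, 0, 0], "roll": 0, "jaw": 0}
  ]
}}

```text
clock: 26.55
tool_pos: [0.5164, -0.0483, 0.1901]
orientation: [180.0, -41.0, -104.4]
force: [-0.3, 0.8, 4.7]
opening: 0.0003
gripper_force: 2.6
```

{"fn": "apply_moves", "kwargs": {
  "targets": [
    {"travel": [-0.65, 0, 0.75], "roll": 0, "jaw": 0},
    {"travel": [0, 0, 0], "roll": 0, "jaw": 0}
  ]
}}

```text
clock: 26.75
tool_pos: [0.5164, -0.0484, 0.1891]
orientation: [180.0, -41.0, -104.4]
force: [-0.8, 1.9, 5.8]
opening: -0.0
gripper_force: 2.7
```

The ram is about 11.7 mm down with the force still near spring level, so the point is in the dimple. A little more, until it bottoms.

{"fn": "apply_moves", "kwargs": {
  "targets": [
    {"travel": [-0.5, 0, 0.55], "roll": 0, "jaw": 0},
    {"travel": [0, 0, 0], "roll": 0, "jaw": 0}
  ]
}}

```text
clock: 26.95
tool_pos: [0.5164, -0.0483, 0.1884]
orientation: [180.0, -41.0, -104.4]
force: [-0.2, 1.0, 5.2]
opening: 0.0005
gripper_force: 2.8
```

{"fn": "apply_moves", "kwargs": {
  "targets": [
    {"travel": [-0.4, 0, 0.45], "roll": 0, "jaw": 0},
    {"travel": [0, 0, 0], "roll": 0, "jaw": 0}
  ]
}}

```text
clock: 27.15
tool_pos: [0.5164, -0.0483, 0.188]
orientation: [180.0, -41.0, -104.4]
force: [0.3, 1.3, 6.6]
opening: 0.0008
gripper_force: 3.2
```

{"fn": "apply_moves", "kwargs": {
  "targets": [
    {"travel": [-0.4, 0, 0.45], "roll": 0, "jaw": 0},
    {"travel": [0, 0, 0], "roll": 0, "jaw": 0},
    {"travel": [0, 0, 0], "roll": 0, "jaw": 0}
  ]
}}

```text
clock: 27.45
tool_pos: [0.5165, -0.0484, 0.1877]
orientation: [180.0, -41.0, -104.4]
force: [0.1, 1.6, 9.0]
opening: -0.0001
gripper_force: 4.0
```

{"fn": "apply_moves", "kwargs": {
  "targets": [
    {"travel": [-0.4, 0, 0.45], "roll": 0, "jaw": 0},
    {"travel": [0, 0, 0], "roll": 0, "jaw": 0},
    {"travel": [0, 0, 0], "roll": 0, "jaw": 0}
  ]
}}

```text
clock: 27.75
tool_pos: [0.5165, -0.0484, 0.1874]
orientation: [-180.0, -41.0, -104.4]
force: [-1.4, 3.5, 11.3]
opening: 0.0004
gripper_force: 5.0
```

The force rises steeply to 11 N at about 12.5–13 mm, so the point has bottomed in the dimple. I'll let the knob rise and back off.

{"fn": "apply_moves", "kwargs": {
  "targets": [
    {"travel": [2, 0, -2.3], "roll": 0, "jaw": 0},
    {"travel": [2.6, 0, -3], "roll": 0, "jaw": 0},
    {"travel": [2.6, 0, -3], "roll": 0, "jaw": 0},
    {"travel": [3.3, 0, -3.8], "roll": 0, "jaw": 0},
    {"travel": [6.5, 0, -7.5], "roll": 0, "jaw": 0},
    {"travel": [13, 0, -15], "roll": 0, "jaw": 0},
    {"travel": [0, 0, -40], "roll": 0, "jaw": 0},
    {"travel": [0, 0, -45], "roll": 0, "jaw": 0},
    {"travel": [0, 0, -45], "roll": 0, "jaw": 0},
    {"travel": [0, 0, -45], "roll": 0, "jaw": 0}
  ]
}}

```text
clock: 28.75
tool_pos: [0.5446, 0.0636, 0.3662]
orientation: [179.9, -40.9, -104.3]
force: [1.0, 1.1, -1.0]
opening: 0.0006
gripper_force: 0.0
```

{"fn": "apply_moves", "kwargs": {
  "targets": [
    {"travel": [0, 0, 0], "roll": 0, "jaw": 0},
    {"travel": [0, 0, 0], "roll": 0, "jaw": 0}
  ]
}}

```text
clock: 28.95
tool_pos: [0.5449, 0.0634, 0.3645]
orientation: [179.9, -40.9, -104.3]
force: [-0.6, 0.5, -0.8]
opening: 0.0006
gripper_force: 0.0
```

```bash
python3 - <<'E'
from h import *
import cv2
o=ctrl.get_obs();T=tcp(o);im=ctrl.snapshot("wrist");sc=ctrl.snapshot("scene")
print(o["clock"],T[:3,3],o["orientation"],o["force"])
a=cv2.resize(im[:180,180:380,::-1],(400,360),interpolation=cv2.INTER_CUBIC)
b=cv2.resize(sc[155:227,200:280,::-1],(400,360),interpolation=cv2.INTER_CUBIC)
cv2.imwrite("pics/w7.png",np.hstack([a,b]))
E
```

```text
28.95 [0.5449 0.0634 0.3645] [ 179.9439  -40.8702 -104.3169] [-0.552   0.4833 -0.7835]
```

View pics/w7.png

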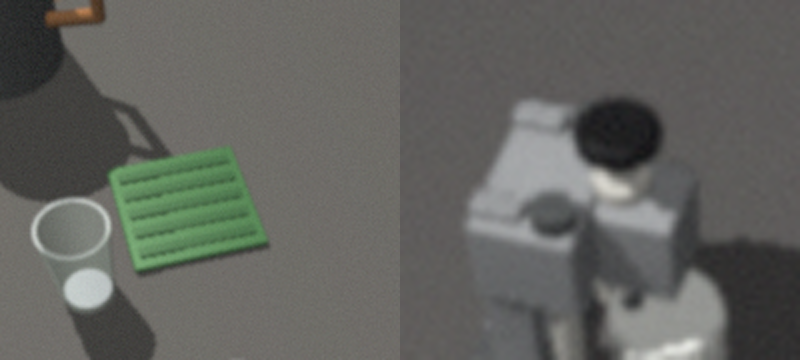

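The scene crop shows the knob fully up, at the same height as before the press, and the dimple unmoved at (632,299). The hand is clear of everything, so I'm handing in.

```bash
python3 -c "
from plant import ctrl
print(ctrl.close_job())"
```

```text
the job is handed in; nothing more can be done
None
```

The job is handed in at about 29 s: the tin stands in the punch with its dimple under the point. The knob was pressed until the force rose steeply to about 11 N, some 13 mm down, and is fully up again. The hand ended clear, and no bystander was touched as far as I could tell.

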